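# Lock the easel's ledge with the ball-lock pin

### The job

Nudge the stiff ledge of the bench easel up its steel spine until its upper edge meets the scribed line, so that the hole in its saddle stands over the top hole of the spine. Take the ball-lock pin out of the wooden block, stand it nose first in the saddle's hole, then press its button and keep pushing so that the pin slides through both holes until its shoulder is down on the saddle; let go, so that the button springs out and the balls lock under the spine. Leave the other things on the bench where they are.

Things in the scene. Friction and masses are not known exactly. Their poses are not given: they have to be found in the camera images.
- easel: Bench easel, fixed: two plywood cheeks with a sloping top, 230 mm deep, 194 mm wide, 165 mm high at the back; low front to the robot's right. Between the cheeks a flat steel spine, 270 x 56 x 10 mm, rises to the robot's left at 30 degrees to the level, open underneath. Origin under its middle, x towards its high back, z up. A wall shelf hangs 0.34 m above the bench's far part (x over 0.68).
- top_hole (a point): Uppermost of three 17.8 mm through holes, 40 mm apart, in the spine: its mouth on the spine's upper face, 90 mm from the spine's upper end; the ledge mostly hides it. x up the slope along the spine, y level across it, z square to the slope and out of it (30 degrees from vertical, leaning to the easel's low front).
- mark (a point): Dark line, 2.4 mm wide, scribed across the spine and the tops of both cheeks; this point lies on the spine's upper face at the line's lower edge, 59 mm up the slope from top_hole; axes as top_hole. Screw heads near both ends of the spine stand 5.5 mm above it.
- ledge (a joint): Place of the sliding ledge along the spine in m, growing up the slope: 0 lowest, 0.105 with its hole exactly over top_hole (its bar's upper edge then meets the mark), 0.120 highest, against the screws. Stiff: it moves only while pushed, with about 9.5 N up the slope or 4.5 N down, and stays where it is left.
- ledge_hole (a point): Mouth of the 17.2 mm through hole in the middle of the ledge's aluminium saddle, on its upper face, 24 mm above the spine's upper face; axes as top_hole. The saddle lies on the spine, 70 mm along the slope, 78 mm wide, 24 mm thick: its lower end face is 35 mm down the slope from the hole.
- ledge_bar (a point): Middle of the upper edge of the ledge's reddish hardwood bar, on the spine, 59 mm up the slope from ledge_hole; axes as top_hole. The bar is fixed across the saddle's upper end: 24 mm along the slope, 210 mm across, its top 45 mm above the spine (21 mm above the saddle).
- pin: Steel ball-lock pin, 130 mm long, 0.2 kg. Origin on its axis at the underside of the shoulder, z to the button end. Shoulder disc 34 mm across, z 0 to 5 mm; grooved handle 28 mm across, z 5 to 45 mm; button above. Below, the shank, 16 mm across to z -66 mm, then tapering to 10 mm at the nose, z -74 mm. It starts upright in the wooden block, shoulder on the block.
- pin_balls (a point): Middle between the pin's two balls, on its axis at z -41.5 mm. Out, they span 22.4 mm (z -46 to -37 mm) and stop the pin in a hole: entering the saddle, it stops with its shoulder 46 mm above it and stands there by itself, leaning about 6 degrees. They draw into the shank while the button is pressed in. With the shoulder on the saddle they lie 3 mm below the spine.
- pin_button (a joint): How far the pin's button is pressed, in m: 0 out (balls out, locked), 0.007 fully in (balls drawn in). A spring presses it out: 2.5 N to start, 7 N fully in. Pushing on it along the pin first presses it in, then slides the pin, rubbing a little more.
- button_top (a point): Centre of the top face of the pin's button, 21 mm across, 56 mm above the underside of the shoulder while out; z along the pin, out of the button.
- block_bore (a point): Mouth of the 26 mm bore in which the pin stands at the start: upper face, 80 mm above the bench, of a timber block fixed to the bench, 85 x 120 x 80 mm (x, y, z of this frame, z up). The bore is 28 mm off the block's middle along +y; the smaller hole on the other side is empty.
- water_bottle: Blue plastic water bottle, 74 mm across, 302 mm high; origin at the centre of its foot. Leave alone.
- mug: Yellow plastic mug, 88 mm high, 84 mm across; origin under it. Leave alone.
- mask: White moulded dust mask lying on the bench, 46 mm high. Leave alone.
- rubbing_block: Grey carborundum rubbing block, 66 x 79 x 30 mm; origin under its middle. Leave alone.
- hammer: Club hammer lying flat, 245 mm long. Leave alone.
- offcut: Squarish limestone offcut, 75 x 94 x 42 mm. Leave alone.
- chisel: Forged mason's chisel lying on the bench, 175 mm long. Leave alone.

How it is judged:
By the outcome, as a careful person would: the job done as asked, in the order asked, and still so for the second after the job is handed in, with the robot touching nothing.
It also fails if it takes over 72 s, if anything falls off the work surface, if the arm or the gripper's body presses on something with over 40 N, if the wrist force passes 120 N, or if a joint passes its speed limit or range.

### The arm

A 6-joint arm with a two-finger parallel gripper is mounted at the origin on a cart in front of the work surface, level with it; the furniture and walls round the work are solid. World frame = base frame: x ahead of the robot, y to its left, z up, the work surface at z = 0. Lengths are in m, angles in rad, forces in N, time in s.
With the tool pointing down it reaches from about 0.35 to 0.875 m from the base axis. Payload 4.2 kg.
Tool frame: the origin (TCP) lies at the very end of the fingers, on their centre line; the grasp point (between the pads) lies 19 mm behind it (ctrl.grip_point_offset is the distance from the TCP to the grasp point, in m); z points along the fingers, y is the line along which they close (so a half turn about z gives the same grasp; the last joint's range is limited). The gripper opens to 87 mm and grips with 3 to 60 N. Pads are 19 mm wide; open, the fingers measure 117 mm over their backs; the gripper's body (75 mm by 190 mm) begins 51 mm behind the grasp point.
Start: joints at [0.259, 0.385, 0.008, 0, -1.194, -0.259], TCP at [0.625, 0, 0.223] pointing down, gripper open.
Joint ranges: [-3.14, 3.14], [-1.21, 2.06], [-1.07, 1.41], [-3.16, 2.05], [-2.99, -0.16], [-3.1, 3.1]. Speed limits (rad/s): [2.79, 2.79, 3.14, 3.14, 3.14, 3.14].

### API

Orientations are given as a unit quaternion [x, y, z, w].
In Python, from rig import read_state, viewer, order, ctrl gives the robot as it stands.
- The arm moves only by the tool drive_tool, never from a script. Its argument "deltas" is one flat list of numbers, 7 for each row, row after row: the turn, a rotation vector about the tool's x, y, z in rad, then the shift along the tool's x, y, z in mm, then the gripper command: -1 is fully open, 1 is shut, values between are in proportion. In form: [rx, ry, rz, dx, dy, dz, jaw, rx, ry, rz, dx, dy, dz, jaw, ...]. A call has exactly 8 rows; each row is the pose to reach, as a shift and turn from the pose commanded when the call began, along the tool's axes at that moment; what a row does not reach only later rows make up. A row lasts 1/12 s, in which the tool goes at most 41.7 mm and 7.16 degrees, less where a joint would pass 70% of its speed; a pose out of reach is approached as far as the arm can. A call with a gripper value outside its range is refused whole. The fingers move at their own pace and stop on an object; "newtons" is the grip in N (left out, the last holds). Time passes only in rows, so rows that repeat a pose let the fingers close, or fill a call up. It gives the time, the measured TCP pose, the force, the opening and the grip force at its end, in the units of the state.
- read_state(): the state, without advancing time (a new reading comes with each control period).
- viewer.get_image(name): name is "scene" or "side" or "wrist"; returns the picture (420x560x3 uint8, blue, green, red); there is no depth.
- viewer.calibration(name): a dict with "fovy" (degrees; the focal length in pixels is half the picture's height over the tangent of half this angle, whatever the lens; pixels are square), "cx", "cy" (the principal point, pixels), "rvec" (rotation vector, rad) and "tvec" (3), from world to camera coordinates, as OpenCV has them. Camera axes: x right, y down, z forward; pixel columns grow to the right and rows downward; lengths in m; the calibration is good to about 2 mm. A picture is of the moment at which its call begins: read the wrist's pose just before it. calibration takes no time and is no camera call; for the wrist camera it gives the pose at the moment of the call.
- order.close_job(): hands the job in; it is judged then, once.
The state is a dict: "t": time; "joint_positions": joint angles; "dq": joint speeds; "joint_torque": joint torques, N m; "eef_pos": TCP position; "tool_rot": TCP orientation; "force": force on the tool from outside, world axes, zero at the start; "moment": the same for the moment, N m; "opening": finger opening in m; "grasp_force": force on a finger pad.
Only numpy, scipy, OpenCV 4.12 (cv2) and the standard library are available. Lean on these libraries where they do the work, as an engineer would, in place of code of your own. Each camera call takes 0.05 s, during which the arm holds its last target. There are 200 camera calls.

## Working session

There is one attempt and no reset: what is moved stays moved. The work goes in short steps, Python scripts to look and compute and a tool call to move; the robot and the scene stay as the last step left them, time stands still between calls to the robot, and variables do not carry over. Pictures are saved under pics/ and viewed, at most 10 in all, crops included, and the job is handed in when it is done.

Besides the shell and the picture viewer there is one more tool, called as name(argument=value, ...), one argument or row to a line, values as JSON. drive_tool: Moves the arm, as the interface text tells. Its arguments: {"type":"object","properties":{"deltas":{"type":"array","items":{"type":"number"}},"newtons":{"type":"number"}},"required":["deltas"]}

```bash
mkdir -p pics; ls; cat > h.py <<'E'
import numpy as np, cv2
from scipy.spatial.transform import Rotation as R
from rig import read_state, viewer, order, ctrl
def snap(n,f):
    c=viewer.calibration(n); im=viewer.get_image(n); cv2.imwrite(f'pics/{f}.png',im); np.save(f'pics/{f}.npy',c,allow_pickle=True); return im
def cal(f): return np.load(f'pics/{f}.npy',allow_pickle=True).item()
def ray(c,u,v):
    fl=210/np.tan(np.radians(c['fovy'])/2); M=R.from_rotvec(np.ravel(c['rvec'])).as_matrix()
    return -M.T@np.ravel(c['tvec']), M.T@np.array([(u-c['cx'])/fl,(v-c['cy'])/fl,1])
def onz(c,u,v,z):
    o,d=ray(c,u,v); return o+d*(z-o[2])/d[2]
def onplane(c,u,v,p,n):
    o,d=ray(c,u,v); return o+d*(np.dot(np.array(p)-o,n)/np.dot(d,n))
def two(c1,a,c2,b):
    o1,d1=ray(c1,*a);o2,d2=ray(c2,*b)
    s=np.linalg.lstsq(np.stack([d1,-d2],1),o2-o1,rcond=None)[0]
    p,q=o1+d1*s[0],o2+d2*s[1]; return (p+q)/2,np.linalg.norm(p-q)
def proj(c,p):
    fl=210/np.tan(np.radians(c['fovy'])/2); q=R.from_rotvec(np.ravel(c['rvec'])).as_matrix()@np.array(p)+np.ravel(c['tvec'])
    return np.array([fl*q[0]/q[2]+c['cx'],fl*q[1]/q[2]+c['cy']])
E
python3 - <<'E'
from h import *
np.set_printoptions(precision=4,suppress=True)
for n in ['scene','side','wrist']:
    snap(n,n+'0'); c=cal(n+'0'); print(n,c['fovy'],ray(c,c['cx'],c['cy']))
print(read_state())
print(ctrl.grip_point_offset,[a for a in dir(ctrl) if a[0]!='_'])
E
```

```text
pics
scene 48.76888073081831 (array([-0.4388, -0.5153,  1.0652]), array([ 0.6809,  0.4029, -0.6117]))
side 53.800836484489565 (array([0.3808, 1.2023, 0.9331]), array([ 0.1703, -0.7966, -0.58  ]))
wrist 67.00386247766049 (array([ 0.624 , -0.0766,  0.3832]), array([-0.0012,  0.2829, -0.9591]))
{'t': 0.15, 'joint_positions': array([ 0.2586,  0.3854,  0.007 , -0.0004, -1.194 , -0.2586]), 'dq': array([-0.0003, -0.0016,  0.0045,  0.0026, -0.0013, -0.0013]), 'joint_torque': array([  0.0004, -39.1052,  18.7588,   4.2224,   0.0124,  -0.0001]), 'eef_pos': array([0.6245, 0.    , 0.2217]), 'tool_rot': array([-0.7071,  0.7072,  0.0006, -0.0006]), 'force': array([-0.1445, -0.4384,  0.1386]), 'moment': array([-0.033 , -0.035 ,  0.0436]), 'grasp_force': 0.0, 'opening': 0.08678132606788773}
0.0187 ['MotionError', 'grip_point_offset']
```

View pics/scene0.png

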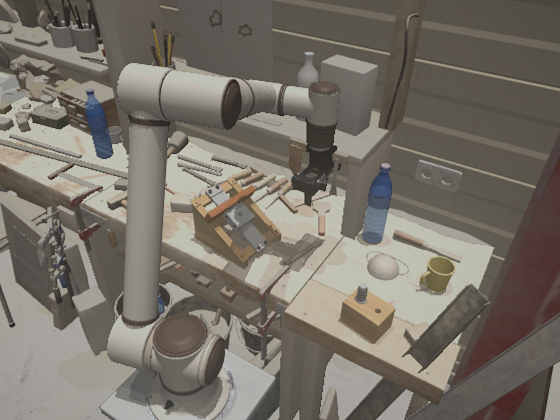

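View pics/side0.png

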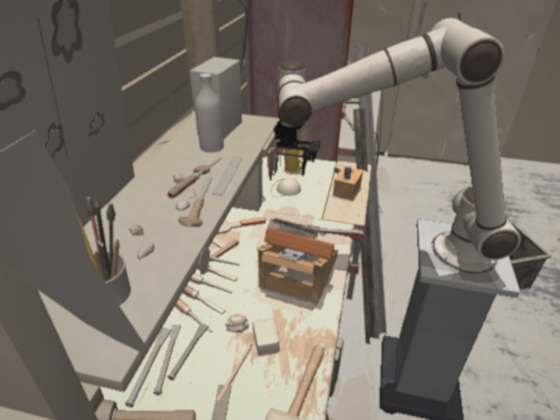

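View pics/wrist0.png

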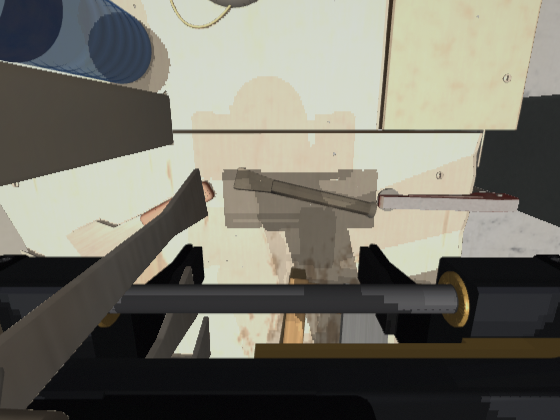

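The scene view shows the easel around (237,220) with the reddish bar at (230,203), and the block around (367,313) with the pin at (361,292). The side view shows the easel at (297,262) and the block at (347,182). The wrist view only shows the chisel, the bottle and the easel's edge at the bottom.

```bash
python3 - <<'E'
from h import *
np.set_printoptions(precision=4,suppress=True)
def crop(f,x,y,w=100,h=75): return cv2.resize(cv2.imread(f'pics/{f}.png')[y:y+h,x:x+w],(400,300),interpolation=cv2.INTER_CUBIC)
a=np.hstack([crop('scene0',187,173,),crop('scene0',325,275,80,60)])
b=np.hstack([crop('side0',247,222),crop('side0',310,150,80,60)])
cv2.imwrite('pics/m1.png',np.vstack([a,b]))
E
```

```text
(no output)
```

View pics/m1.png

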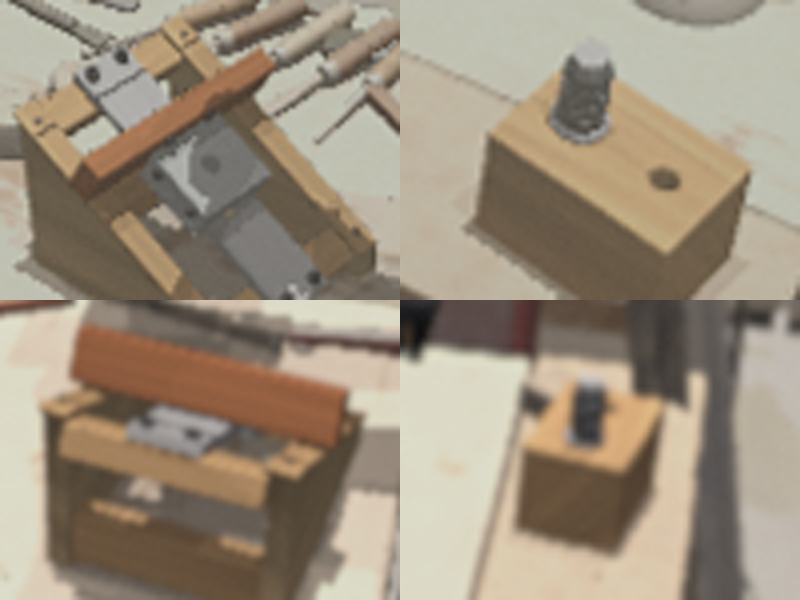

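The montage shows the bar's top ends in the scene view at about (252,185) and (208,213), and the saddle hole at (239.5,213.5). The block corners are at (342,302), (378,325) and (395,309). The button is at (363,284) in the scene view and (348,167) in the side view.

```bash
python3 - <<'E'
from h import *
np.set_printoptions(precision=4,suppress=True)
s,d=cal('scene0'),cal('side0')
for u,v in [(342.4,302),(378.4,325.4),(395,309)]: print('blk',onz(s,u,v,.08))
print('btn',two(s,(363.4,284),d,(348.4,166.6)),onz(s,363.4,284,.136),onz(s,361,300,.0825))
print('bore2',onz(s,378,311,.08))
for u,v in [(192,202),(228.2,176.7)]: print('back',onz(s,u,v,.165))
print('front',onz(s,280.7,233.7,.032))
print('backside',onz(d,257.5,247.5,.165),onz(d,336.5,250.5,.165))
print('bar+x',two(s,(252.5,185),d,(267,228.3)),'bar-x',two(s,(208.2,213),d,(333.75,244.5)))
E
```

```text
blk [ 0.4022 -0.2194  0.08  ]
blk [ 0.3803 -0.336   0.08  ]
blk [ 0.458  -0.3531  0.08  ]
btn (array([ 0.4417, -0.255 ,  0.1325]), np.float64(0.009335783479469865)) [ 0.4445 -0.2566  0.136 ] [ 0.435  -0.2609  0.0825]
bore2 [ 0.4259 -0.3161  0.08  ]
back [0.4503 0.3547 0.165 ]
back [0.6348 0.3468 0.165 ]
front [0.6072 0.1094 0.032 ]
backside [0.6403 0.3438 0.165 ] [0.4206 0.3021 0.165 ]
bar+x (array([0.639 , 0.2476, 0.1631]), np.float64(0.0033786569156016395)) bar-x (array([0.4328, 0.275 , 0.1637]), np.float64(0.0028020410092635443))
```

```bash
cat >> h.py <<'E'
np.set_printoptions(precision=4,suppress=True)
def frame(hx,hy):
    h=np.array([hx,hy,0]);h/=np.linalg.norm(h);z=np.array([0,0,1.])
    u=h*np.cos(np.pi/6)+z*.5; n=-h*.5+z*np.cos(np.pi/6)
    return u,n,np.cross(n,u)
def delta(p,Rm,s=None):
    s=s or read_state(); Rc=R.from_quat(s['tool_rot'])
    rv=(Rc.inv()*R.from_matrix(Rm)).as_rotvec(); t=Rc.inv().apply(np.array(p)-s['eef_pos'])*1000
    print('ROW rot',rv.round(4),'mm',t.round(2))
def st():
    s=read_state();print('t',round(s['t'],2),s['eef_pos'],'F',s['force'],'op',s['opening'],s['grasp_force'])
E
python3 - <<'E'
from h import *
u,n,y=frame(.131,.991); H=np.array([.5307,.2211,.1157])
print(proj(cal('scene0'),H),onz(cal('scene0'),239.5,213.5,.1157))
Rt=np.stack([-u,y,-n],1)
delta(H+.12*u+.09*n,Rt)
E
```

```text
[240.4586 215.0607] [0.5358 0.2287 0.1157]
ROW rot [ 0.036  -0.523   0.1278] mm [-279.47   86.22  -31.8 ]
```

drive_tool(
  deltas=[0.005, -0.065, 0.016, -35, 11, -4, -1, 0.009, -0.13, 0.032, -70, 22, -8, -1, 0.014, -0.195, 0.048, -105, 33, -12, -1, 0.018, -0.26, 0.064, -140, 43, -16, -1, 0.023, -0.325, 0.08, -175, 54, -20, -1, 0.027, -0.39, 0.096, -210, 65, -24, -1, 0.032, -0.455, 0.112, -245, 76, -28, -1, 0.036, -0.523, 0.128, -279, 86, -32, -1],
)

```text
t: 0.82
eef_pos: [0.5382, 0.2807, 0.2549]
tool_rot: [-0.636, 0.726, 0.171, 0.196]
force: [-0.0, 1.2, -0.5]
opening: 0.0872
grasp_force: 0.0
```

```bash
python3 - <<'E'
from h import *
st(); print(read_state()['dq']); snap('wrist','w1'); st()
E
```

```text
t 0.82 [0.5382 0.2807 0.2549] F [-0.0383  1.169  -0.5286] op 0.08722290983032731 0.0
[ 0.3648 -0.1374 -0.1146 -0.752   0.5119 -0.1418]
t 0.87 [0.5359 0.2842 0.2551] F [-1.5027  0.9164 -0.5607] op 0.08716744313599127 0.0
```

View pics/w1.png

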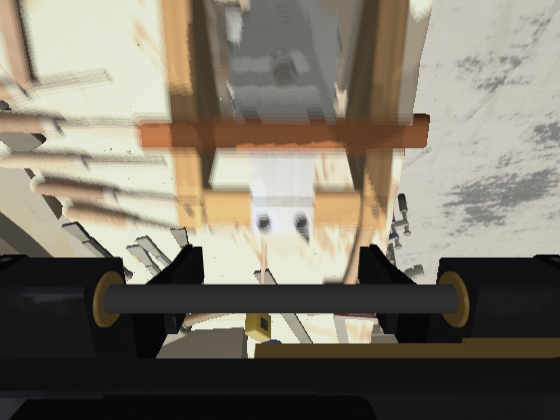

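The blurred view shows the bar at row 132, columns 140-428, the spine's end with its screws at (263,222) and (301,222), and the saddle hole near (283,65). I'll shift down the slope and look again with the arm still.

drive_tool(
  deltas=[0, 0, 0, 15, 0, 0, -1, 0, 0, 0, 30, 0, 0, -1, 0, 0, 0, 45, 0, 0, -1, 0, 0, 0, 60, 0, 0, -1, 0, 0, 0, 70, 0, 0, -1, 0, 0, 0, 70, 0, 0, -1, 0, 0, 0, 70, 0, 0, -1, 0, 0, 0, 70, 0, 0, -1],
)

```text
t: 1.53
eef_pos: [0.5315, 0.2193, 0.22]
tool_rot: [-0.637, 0.726, 0.17, 0.196]
force: [-0.8, 0.1, -0.4]
opening: 0.0871
grasp_force: 0.0
```

```bash
python3 - <<'E'
from h import *
st(); im=snap('wrist','w2'); st()
c=im[0:280,120:450]; cv2.imwrite('pics/w2c.png',cv2.resize(c,None,fx=2.1,fy=2.1,interpolation=cv2.INTER_CUBIC))
E
```

```text
t 1.53 [0.5315 0.2193 0.22  ] F [-0.8082  0.0777 -0.4053] op 0.0870962333364094 0.0
t 1.58 [0.5315 0.2195 0.22  ] F [-0.1833 -0.4987 -0.7733] op 0.08664308253595925 0.0
```

View pics/w2c.png

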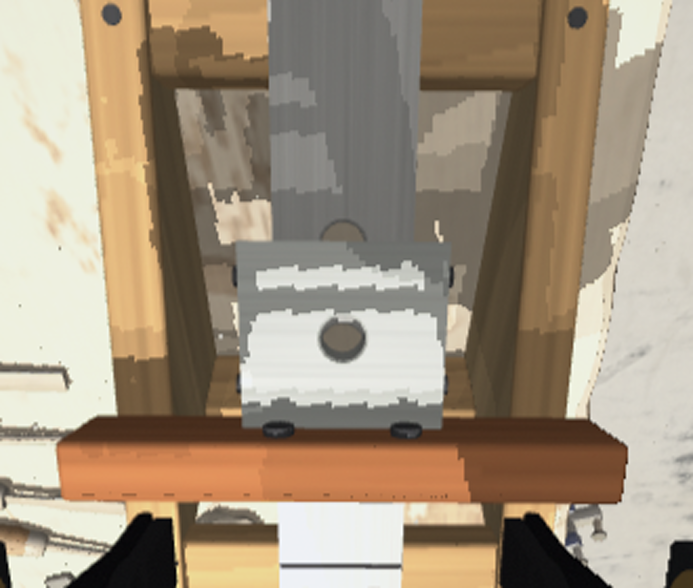

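The close view (2.1x, column offset 120) shows the saddle hole at (342,338), its lower edge on row 241, and the bar at rows 418-502. The scribed line is on row 565, columns 280-402. The tool is square to the easel.

```bash
python3 - <<'E'
from h import *
s,d,w=cal('scene0'),cal('side0'),cal('w2')
f=lambda u,v:(120+u/2.1,v/2.1)
Rm=R.from_quat(read_state()['tool_rot']).as_matrix();print(Rm)
u,n,y=-Rm[:,0],-Rm[:,2],Rm[:,1]
print('hole',two(w,f(342.5,338.5),s,(239.5,213.5)),'mark',two(w,f(341,564),s,(219.5,194.3)))
P=onz(w,*f(342.5,338.5),.1157)
# scale checks on planes through hole-plane height z
for z in (.105,.11,.1157,.12):
    H=onz(w,*f(342.5,338.5),z); S=H-.024*n
    q=lambda a,b,p:onplane(w,*f(a,b),p,n)
    L=q(342.5,241,H); m1,m2=q(280,564,S),q(402,564,S); M=(m1+m2)/2
    top1,top2=q(270,10,S),q(420,10,S)
    print(z,H,'lowedge',(H-L)@u,'sadw',np.linalg.norm(q(236,241,H)-q(452,241,H)),'spw',np.linalg.norm(m1-m2),np.linalg.norm(top1-top2),'mark-hole',(M-H)@u,(M-H)@y,'topmid',((top1+top2)/2-H)@y,((top1+top2)/2-H)@u, 'bar top edge',[(q(a,b,H+.021*n)-H)@u for a,b in ((342,500),(342,420))])
E
```

```text
[[-0.1119 -0.9914  0.0676]
 [-0.8584  0.1307  0.4961]
 [-0.5007 -0.0025 -0.8656]]
hole (array([0.5297, 0.2245, 0.122 ]), np.float64(0.0011908977614992686)) mark (array([0.5411, 0.3136, 0.1601]), np.float64(0.00394544114150441))
0.105 [0.5313 0.2383 0.105 ] lowedge 0.03771195295187978 sadw 0.0838267976309023 spw 0.05934766598625538 0.05794255966595158 mark-hole 0.1125113453204351 -0.0003504657156261518 topmid 0.0008957042404920889 -0.12328655291670737 bar top edge [np.float64(0.061606468145196505), np.float64(0.028569746583129857)]
0.11 [0.5308 0.2344 0.11  ] lowedge 0.036838623377549194 sadw 0.0818855451694903 spw 0.058085439507579995 0.056710217469553736 mark-hole 0.11018611078596398 -0.00033933223547696255 topmid 0.0008803337513713023 -0.12059675702285716 bar top edge [np.float64(0.05998960391402098), np.float64(0.027782430964551918)]
0.1157 [0.5303 0.2301 0.1157] lowedge 0.03584302766281232 sadw 0.07967251736348059 spw 0.056646501321890225 0.055305347365660076 mark-hole 0.107535343416667 -0.0003266400681070917 topmid 0.000862811393773581 -0.11753038970386791 bar top edge [np.float64(0.0581463786904808), np.float64(0.026884891159373127)]
0.12 [0.5299 0.2268 0.12  ] lowedge 0.03509196422888804 sadw 0.07800304024666628 spw 0.055560986550229355 0.054245533076757925 mark-hole 0.10553564171702186 -0.00031706527517878633 topmid 0.0008495927731296363 -0.11521716523515674 bar top edge [np.float64(0.05675587545166972), np.float64(0.026207799727396126)]
```

```bash
cat >> h.py <<'E'
u,n,y=frame(.131,.991); RT=np.stack([-u,y,-n],1); H=np.array([.5300,.2280,.1185])
def rel():
    s=read_state(); e=s['eef_pos']-H; f=s['force']; print('TCP rel H (u,y,n) mm',1000*np.array([e@u,e@y,e@n]),'F uyn',f@u,f@y,f@n,'t',s['t'])
E
python3 - <<'E'
from h import *
rel(); delta(H-.07*u-.017*n,RT)
E
```

```text
TCP rel H (u,y,n) mm [43.6022 -2.5656 92.0754] F uyn -0.8356474579123931 0.11640345841873428 -0.4104658969193185 t 1.5833
ROW rot [-0.002   0.0008  0.0016] mm [113.68   2.96 108.98]
```

drive_tool(
  deltas=[0, 0, 0, 35, 1, 0, 1, 0, 0, 0, 70, 2, 0, 1, 0, 0, 0, 100, 3, 5, 1, 0, 0, 0, 114, 3, 25, 1, 0, 0, 0, 114, 3, 50, 1, 0, 0, 0, 114, 3, 75, 1, 0, 0, 0, 114, 3, 95, 1, 0, 0, 0, 114, 3, 104, 1],
)

```text
t: 2.25
eef_pos: [0.5215, 0.1742, 0.0703]
tool_rot: [-0.637, 0.726, 0.171, 0.194]
force: [-0.6, 0.2, -0.0]
opening: 0.0418
grasp_force: 0.0
```

```bash
python3 -c "
from h import *
rel()"
```

```text
TCP rel H (u,y,n) mm [-71.2579   1.3987 -14.4863] F uyn 0.12886426696398282 0.6056585246403428 -0.10407958860805422 t 2.25
```

drive_tool(
  deltas=[0, 0, 0, -5, 0, 0, 1, 0, 0, 0, -10, 0, 0, 1, 0, 0, 0, -14, 0, 0, 1, 0, 0, 0, -16, 0, 0, 1, 0, 0, 0, -16, 0, 0, 1, 0, 0, 0, -16, 0, 0, 1, 0, 0, 0, -16, 0, 0, 1, 0, 0, 0, -16, 0, 0, 1],
)

```text
t: 2.92
eef_pos: [0.524, 0.1865, 0.0807]
tool_rot: [-0.637, 0.726, 0.17, 0.195]
force: [-0.3, -0.6, 0.1]
opening: 0.0007
grasp_force: 0.0
```

drive_tool(
  deltas=[0, 0, 0, -2, 0, 0, 1, 0, 0, 0, -4, 0, 0, 1, 0, 0, 0, -6, 0, 0, 1, 0, 0, 0, -8, 0, 0, 1, 0, 0, 0, -10, 0, 0, 1, 0, 0, 0, -12, 0, 0, 1, 0, 0, 0, -14, 0, 0, 1, 0, 0, 0, -16, 0, 0, 1],
)

```text
t: 3.58
eef_pos: [0.5255, 0.1975, 0.0867]
tool_rot: [-0.637, 0.727, 0.168, 0.193]
force: [1.2, -9.0, -3.8]
opening: 0.0007
grasp_force: 5.0
```

```bash
python3 -c "
from h import *
rel()"
```

```text
TCP rel H (u,y,n) mm [-42.6047   0.4887 -12.0876] F uyn -9.52939689896072 -2.36541547740786 1.11346803274734 t 3.5833
```

drive_tool(
  deltas=[0, 0, 0, -3, 0, 0, 1, 0, 0, 0, -6, 0, 0, 1, 0, 0, 0, -9, 0, 0, 1, 0, 0, 0, -12, 0, 0, 1, 0, 0, 0, -15, 0, 0, 1, 0, 0, 0, -18, 0, 0, 1, 0, 0, 0, -20, 0, 0, 1, 0, 0, 0, -22, 0, 0, 1],
)

```text
t: 4.25
eef_pos: [0.528, 0.2162, 0.0977]
tool_rot: [-0.637, 0.727, 0.168, 0.193]
force: [1.4, -9.2, -3.4]
opening: 0.0005
grasp_force: 5.0
```

drive_tool(
  deltas=[0, 0, 0, -2, 0, 0, 1, 0, 0, 0, -4, 0, 0, 1, 0, 0, 0, -6, 0, 0, 1, 0, 0, 0, -8, 0, 0, 1, 0, 0, 0, -10, 0, 0, 1, 0, 0, 0, -10, 0, 0, 1, 0, 0, 0, -10, 0, 0, 1, 0, 0, 0, -10, 0, 0, 1],
)

```text
t: 4.92
eef_pos: [0.5293, 0.2251, 0.1028]
tool_rot: [-0.637, 0.727, 0.169, 0.193]
force: [1.5, -9.0, -4.1]
opening: 0.0003
grasp_force: 4.3
```

```bash
python3 - <<'E'
from h import *
rel(); im=snap('wrist','w3'); sd=snap('side','s3')
a=cv2.resize(im[0:300],(560,300)); b=cv2.resize(sd[215:290,240:350],None,fx=4,fy=4,interpolation=cv2.INTER_CUBIC)
o=np.zeros((600,560,3),np.uint8); o[:300]=a; o[300:,:440]=b; cv2.imwrite('pics/m3.png',o)
E
```

```text
TCP rel H (u,y,n) mm [-10.4092   0.3608 -12.0908] F uyn -9.618424168213057 -2.6689981777922753 0.7963000437118887 t 4.9167
```

View pics/m3.png

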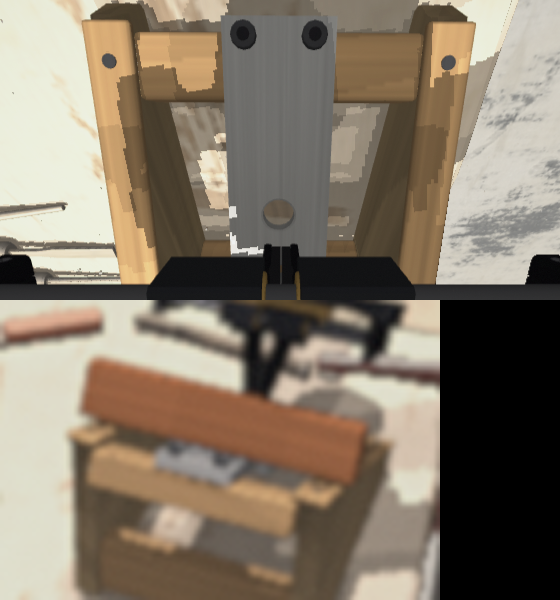

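The wrist view shows the lower spine with a free hole at (279,213) and the two low screws at (243,34) and (315,34). The side view shows the bar moved up, nearly at the back. I'll back off and look from above.

drive_tool(
  deltas=[0, 0, 0, 6, 0, 0, 1, 0, 0, 0, 8, 0, -20, 1, 0, 0, 0, 8, 0, -50, 1, 0, 0, 0, 0, 0, -80, 1, 0, 0, 0, -30, 0, -100, 0, 0, 0, 0, -60, 0, -104, -1, 0, 0, 0, -80, 0, -104, -1, 0, 0, 0, -88, 0, -104, -1],
)

```text
t: 5.68
eef_pos: [0.5331, 0.2543, 0.2416]
tool_rot: [-0.638, 0.725, 0.17, 0.198]
force: [-0.1, 0.6, 0.1]
opening: 0.0195
grasp_force: 0.0
```

drive_tool(
  deltas=[0, 0, 0, 0, 0, 0, -1, 0, 0, 0, 0, 0, 0, -1, 0, 0, 0, 0, 0, 0, -1, 0, 0, 0, 0, 0, 0, -1, 0, 0, 0, 0, 0, 0, -1, 0, 0, 0, 0, 0, 0, -1, 0, 0, 0, 0, 0, 0, -1, 0, 0, 0, 0, 0, 0, -1],
)

```text
t: 6.35
eef_pos: [0.5324, 0.2517, 0.2384]
tool_rot: [-0.637, 0.726, 0.17, 0.195]
force: [0.6, 0.5, 0.2]
opening: 0.0721
grasp_force: 0.0
```

```bash
python3 - <<'E'
from h import *
rel(); im=snap('wrist','w4')
cv2.imwrite('pics/w4c.png',cv2.resize(im[0:280,120:450],None,fx=2.1,fy=2.1,interpolation=cv2.INTER_CUBIC))
w3=cal('w3'); p=onplane(w3,279,213,H-.024*n,n)-H; print('free hole rel H',p@u,p@y)
E
```

```text
TCP rel H (u,y,n) mm [80.534   0.6918 91.9015] F uyn 0.5995649472379043 -0.5436756842236619 -0.10536059162605504 t 6.35
free hole rel H -0.03514589970220846 0.0002965989553235567
```

View pics/w4c.png

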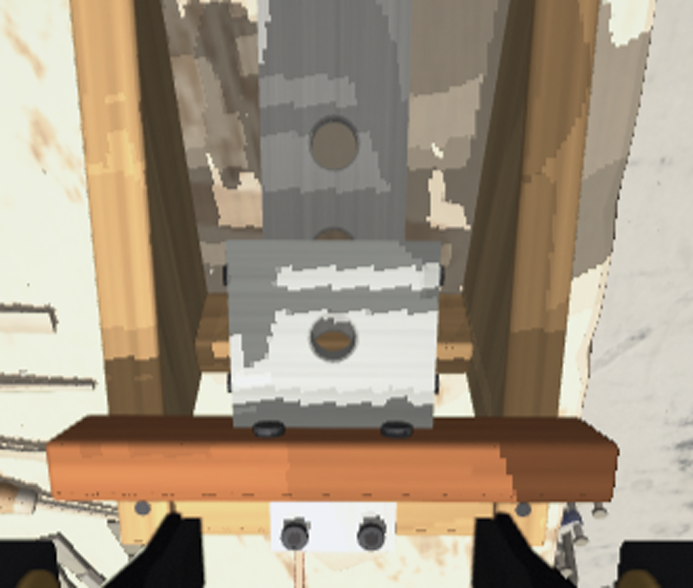

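The saddle hole is at (333,339), the lowest spine hole at (334,144), with the next one peeking out at row 235. The bar is at rows 418-500 and still hides the line, with the screws at (294,535) and (371,535).

```bash
python3 - <<'E'
from h import *
f=lambda a,b:(120+a/2.1,b/2.1)
w=cal('w4'); w2=cal('w2'); w3=cal('w3')
g=cv2.imread('pics/w4.png'); 
for z in (-.0015,0,.0015):
    Hp=H+z*n; S=Hp-.024*n
    q=lambda c,a,b,p:((onplane(c,*f(a,b),p,n)-H)@u*1000).round(1)
    print(z,'hole before',q(w2,342.5,338.5,Hp),'now',q(w,333,339,Hp),'low hole w4',q(w,334,144,S),'w3',((onplane(w3,279,213,S,n)-H)@u*1000).round(1),'mark w2',q(w2,341,564,S),'screws',q(w,332,533,S+.0055*n),'spine end',q(w,332,552,S),'bar edge',q(w,332,500,Hp+.021*n), 'lower edge',q(w,333,240,Hp))
h=onplane(w,*f(333,339),H,n)-H; print(h@u,h@y,'low hole y',(onplane(w,*f(334,144),H-.024*n,n)-H)@y)
E
```

```text
-0.0015 hole before 0.2 now 37.4 low hole w4 -34.3 w3 -34.7 mark w2 107.0 screws 126.0 spine end 137.9 bar edge 94.8 lower edge 1.3
0 hole before -0.0 now 37.2 low hole w4 -34.1 w3 -35.1 mark w2 106.3 screws 125.3 spine end 137.2 bar edge 94.2 lower edge 1.3
0.0015 hole before -0.2 now 37.0 low hole w4 -33.9 w3 -35.6 mark w2 105.5 screws 124.6 spine end 136.4 bar edge 93.6 lower edge 1.3
0.037188594053179036 -0.00025638991338717377 low hole y 3.509866603777107e-05
```

drive_tool(
  deltas=[0, 0, 0, 30, 0, 0, 1, 0, 0, 0, 60, 0, 0, 1, 0, 0, 0, 90, 0, 0, 1, 0, 0, 0, 100, 0, 0, 1, 0, 0, 0, 100, 0, 15, 1, 0, 0, 0, 100, 0, 30, 1, 0, 0, 0, 100, 0, 45, 1, 0, 0, 0, 100, 0, 60, 1],
)

```text
t: 7.07
eef_pos: [0.5257, 0.1963, 0.1365]
tool_rot: [-0.637, 0.726, 0.17, 0.196]
force: [0.5, 0.0, -0.3]
opening: 0.0392
grasp_force: 0.0
```

drive_tool(
  deltas=[0, 0, 0, 0, 0, 15, 1, 0, 0, 0, 0, 0, 30, 1, 0, 0, 0, 0, 0, 44, 1, 0, 0, 0, 0, 0, 44, 1, 0, 0, 0, 0, 0, 44, 1, 0, 0, 0, -4, 0, 44, 1, 0, 0, 0, -6, 0, 44, 1, 0, 0, 0, -7, 0, 44, 1],
)

```text
t: 7.73
eef_pos: [0.5296, 0.2239, 0.1033]
tool_rot: [-0.637, 0.726, 0.17, 0.196]
force: [-0.0, 0.9, -0.2]
opening: 0.0007
grasp_force: 0.0
```

```bash
python3 -c "
from h import *
rel()"
```

```text
TCP rel H (u,y,n) mm [-11.134   -0.1163 -11.1004] F uyn 0.6159422396681675 0.1311687934659017 -0.6266706484394248 t 7.7333
```

drive_tool(
  deltas=[0, 0, 0, -2, 0, 0, 1, 0, 0, 0, -4, 0, 0, 1, 0, 0, 0, -6, 0, 0, 1, 0, 0, 0, -8, 0, 0, 1, 0, 0, 0, -10, 0, 0, 1, 0, 0, 0, -11, 0, 0, 1, 0, 0, 0, -11, 0, 0, 1, 0, 0, 0, -11, 0, 0, 1],
)

```text
t: 8.4
eef_pos: [0.5301, 0.2298, 0.1066]
tool_rot: [-0.637, 0.727, 0.168, 0.194]
force: [0.4, -9.4, -1.1]
opening: 0.0007
grasp_force: 4.4
```

```bash
python3 -c "
from h import *
rel()"
```

```text
TCP rel H (u,y,n) mm [ -4.3475   0.1279 -11.2154] F uyn -8.567126517259279 -1.6133885256813794 3.641760614487175 t 8.4
```

drive_tool(
  deltas=[0, 0, 0, 6, 0, 0, 1, 0, 0, 0, 8, 0, -30, 1, 0, 0, 0, 8, 0, -65, 1, 0, 0, 0, 0, 0, -95, 1, 0, 0, 0, -35, 0, -103, 1, 0, 0, 0, -75, 0, -103, 1, 0, 0, 0, -115, 0, -103, 1, 0, 0, 0, -150, 0, -103, 1],
)

```text
t: 9.07
eef_pos: [0.5402, 0.3125, 0.2744]
tool_rot: [-0.637, 0.726, 0.17, 0.197]
force: [0.8, -0.1, -0.3]
opening: 0.0004
grasp_force: 0.0
```

drive_tool(
  deltas=[0, 0, 0, -20, 0, 0, 1, 0, 0, 0, -29, 0, 0, 1, 0, 0, 0, -29, 0, 0, 1, 0, 0, 0, -29, 0, 0, 1, 0, 0, 0, -29, 0, 0, 1, 0, 0, 0, -29, 0, 0, 1, 0, 0, 0, -29, 0, 0, 1, 0, 0, 0, -29, 0, 0, 1],
)

```text
t: 9.73
eef_pos: [0.5435, 0.3348, 0.2857]
tool_rot: [-0.636, 0.727, 0.17, 0.195]
force: [0.1, 0.1, -0.7]
opening: 0.0004
grasp_force: 0.0
```

```bash
python3 - <<'E'
from h import *
rel(); im=snap('wrist','w5'); w=cal('w5')
for a in (43.3,):
  print('hole',proj(w,H+a/1000*u),'mark',proj(w,H+.1053*u-.024*n),'bar top edge',proj(w,H+(a+59)/1000*u+.021*n),'bot',proj(w,H+(a+59)/1000*u-.024*n))
c=im[80:260,180:400]; cv2.imwrite('pics/w5c.png',cv2.resize(c,None,fx=3.3,fy=3.3,interpolation=cv2.INTER_CUBIC))
E
```

```text
TCP rel H (u,y,n) mm [176.8485   0.5972  91.    ] F uyn -0.2689463237542361 -0.10804272614814175 -0.6994528488864842 t 9.7333
hole [278.6734  34.5744] mark [279.0577 124.0966] bar top edge [278.6238 120.9949] bot [279.0511 120.3835]
```

View pics/w5c.png

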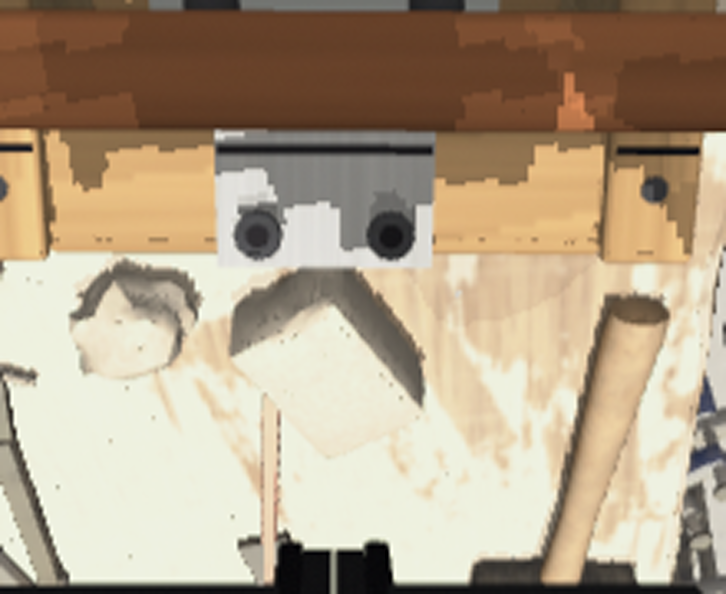

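The bar's edge is at crop row 130.5 and the line spans rows 145-153, at about 3.9 px/mm. The gap is about 3.7 mm.

```bash
python3 - <<'E'
from h import *
w=cal('w5'); im=cv2.imread('pics/w5.png').astype(float)
p=im[112:132,262:298].mean(1); print(p.round(0).astype(int).tolist())
for v in (119,119.5,120): 
    print(v,'bar top-edge u',(onplane(w,279,v,H+.021*n,n)-H)@u*1000, 'bar bottom',(onplane(w,279,v,H-.024*n,n)-H)@u*1000)
for v in (123.5,124,124.5): print(v,'mark u',(onplane(w,279,v,H-.024*n,n)-H)@u*1000)
E
```

```text
[[38, 60, 95], [37, 59, 94], [38, 60, 94], [36, 58, 92], [35, 55, 88], [33, 52, 82], [30, 48, 76], [67, 77, 91], [116, 121, 124], [129, 132, 133], [128, 132, 133], [95, 97, 98], [46, 46, 47], [24, 22, 23], [66, 66, 67], [116, 119, 120], [128, 132, 133], [128, 131, 133], [128, 131, 132], [128, 131, 132]]
119 bar top-edge u 100.9560957698602 bar bottom 101.18703442642196
119.5 bar top-edge u 101.29253399961704 bar bottom 101.58894599530407
120 bar top-edge u 101.6292606380925 bar bottom 101.99120209935
123.5 mark u 104.81667913831687
124 mark u 105.2217075434895
124.5 mark u 105.62708450027418
```

drive_tool(
  deltas=[0, 0, 0, 35, 0, 0, 1, 0, 0, 0, 70, 0, 0, 1, 0, 0, 0, 105, 0, 0, 1, 0, 0, 0, 140, 0, 0, 1, 0, 0, 0, 170, 0, 0, 1, 0, 0, 0, 190, 0, 0, 1, 0, 0, 0, 190, 0, 15, 1, 0, 0, 0, 190, 0, 30, 1],
)

```text
t: 10.45
eef_pos: [0.5245, 0.1858, 0.1649]
tool_rot: [-0.636, 0.727, 0.17, 0.196]
force: [0.2, 0.1, 1.0]
opening: 0.0005
grasp_force: 0.0
```

drive_tool(
  deltas=[0, 0, 0, 0, 0, 20, 1, 0, 0, 0, 0, 0, 40, 1, 0, 0, 0, 0, 0, 60, 1, 0, 0, 0, 0, 0, 73, 1, 0, 0, 0, 0, 0, 73, 1, 0, 0, 0, 0, 0, 73, 1, 0, 0, 0, -3, 0, 73, 1, 0, 0, 0, -5, 0, 73, 1],
)

```text
t: 11.12
eef_pos: [0.5302, 0.2279, 0.1059]
tool_rot: [-0.637, 0.726, 0.17, 0.196]
force: [0.0, -0.1, 0.6]
opening: 0.0006
grasp_force: 0.0
```

```bash
python3 -c "
from h import *
rel()"
```

```text
TCP rel H (u,y,n) mm [ -6.3317  -0.2395 -10.8812] F uyn 0.2438671490679173 -0.05796712935517623 0.5366141403582135 t 11.1167
```

drive_tool(
  deltas=[0, 0, 0, -2, 0, 0, 1, 0, 0, 0, -4, 0, 0, 1, 0, 0, 0, -6, 0, 0, 1, 0, 0, 0, -7, 0, 0, 1, 0, 0, 0, -8, 0, 0, 1, 0, 0, 0, -8.5, 0, 0, 1, 0, 0, 0, -8.5, 0, 0, 1, 0, 0, 0, -8.5, 0, 0, 1],
)

```text
t: 11.78
eef_pos: [0.5306, 0.2319, 0.1082]
tool_rot: [-0.637, 0.727, 0.168, 0.194]
force: [0.9, -9.3, -1.9]
opening: 0.0009
grasp_force: 4.5
```

```bash
python3 -c "
from h import *
rel()"
```

```text
TCP rel H (u,y,n) mm [ -1.6938  -0.0776 -10.9014] F uyn -8.860619116237153 -2.1392220496414924 2.9073971019892944 t 11.7833
```

Need −0.75: about 1 mm more.

drive_tool(
  deltas=[0, 0, 0, -0.5, 0, 0, 1, 0, 0, 0, -1, 0, 0, 1, 0, 0, 0, -1, 0, 0, 1, 0, 0, 0, -1, 0, 0, 1, 0, 0, 0, -1, 0, 0, 1, 0, 0, 0, -1, 0, 0, 1, 0, 0, 0, -1, 0, 0, 1, 0, 0, 0, -1, 0, 0, 1],
)

```text
t: 12.45
eef_pos: [0.5307, 0.2327, 0.1086]
tool_rot: [-0.637, 0.727, 0.168, 0.194]
force: [0.7, -9.2, -1.2]
opening: 0.0002
grasp_force: 4.6
```

```bash
python3 -c "
from h import *
rel()"
```

```text
TCP rel H (u,y,n) mm [ -0.8205  -0.0622 -10.923 ] F uyn -8.412088792889355 -1.9060194703623312 3.521794684100471 t 12.45
```

drive_tool(
  deltas=[0, 0, 0, 6, 0, 0, 1, 0, 0, 0, 8, 0, -30, 1, 0, 0, 0, 8, 0, -65, 1, 0, 0, 0, 0, 0, -95, 1, 0, 0, 0, -35, 0, -102, 1, 0, 0, 0, -75, 0, -102, 1, 0, 0, 0, -115, 0, -102, 1, 0, 0, 0, -150, 0, -102, 1],
)

```text
t: 13.12
eef_pos: [0.5407, 0.3161, 0.2755]
tool_rot: [-0.637, 0.726, 0.17, 0.197]
force: [0.5, -0.2, -0.6]
opening: 0.0004
grasp_force: 0.0
```

drive_tool(
  deltas=[0, 0, 0, -20, 0, 0, 1, 0, 0, 0, -35, 0, 0, 1, 0, 0, 0, -35, 0, 0, 1, 0, 0, 0, -35, 0, 0, 1, 0, 0, 0, -35, 0, 0, 1, 0, 0, 0, -35, 0, 0, 1, 0, 0, 0, -35, 0, 0, 1, 0, 0, 0, -35, 0, 0, 1],
)

```text
t: 13.78
eef_pos: [0.5446, 0.3436, 0.2898]
tool_rot: [-0.636, 0.727, 0.17, 0.195]
force: [-0.2, -0.5, -0.1]
opening: 0.0003
grasp_force: 0.0
```

```bash
python3 - <<'E'
from h import *
rel(); im=snap('wrist','w6').astype(float); w=cal('w6')
r=int(proj(w,H+.105*u-.024*n)[1]); print(r,im[r-8:r+10,262:298].mean(1).round(0).astype(int).tolist())
for v in range(r-4,r+5): print(v,'bartop',(onplane(w,279,v,H+.021*n,n)-H)@u*1000,'spine',(onplane(w,279,v,H-.024*n,n)-H)@u*1000)
E
```

```text
TCP rel H (u,y,n) mm [186.5027   0.6783  90.0687] F uyn -0.5519396905586132 0.14831547206148457 0.17306160453169717 t 13.7833
111 [[38, 60, 95], [37, 59, 94], [37, 59, 94], [36, 57, 91], [34, 54, 86], [32, 51, 81], [29, 46, 73], [26, 41, 66], [32, 39, 52], [26, 26, 31], [22, 20, 21], [60, 60, 61], [105, 107, 108], [115, 118, 120], [117, 120, 121], [120, 123, 124], [124, 128, 129], [127, 131, 132]]
107 bartop 102.6379583296018 spine 101.31985801950434
108 bartop 103.29472892426391 spine 102.10497749411394
109 bartop 103.95261548995857 spine 102.89143102752269
110 bartop 104.61162087345687 spine 103.67922202282956
111 bartop 105.27174793122067 spine 104.46835389471822
112 bartop 105.93299952944373 spine 105.25883006950617
113 bartop 106.59537854409358 spine 106.0506539851946
114 bartop 107.25888786095294 spine 106.84382909151809
115 bartop 107.92353037566171 spine 107.63835884999462
```

The line's lower edge is at u = 104.6 mm and the bar's edge at 104.5 mm, so the ledge is on the mark. Next is the pin.

```bash
cat >> h.py <<'E'
h_=np.array([.131,.991,0])/np.hypot(.131,.991); RD=np.stack([-h_,y,[0,0,-1]],1)
E
python3 - <<'E'
from h import *
delta([.446,-.183,.25],RD)
E
```

```text
ROW rot [-0.0014  0.5236 -0.0005] mm [ 483.32   28.34 -233.08]
```

drive_tool(
  deltas=[0, 0.033, 0, 30, 2, -15, 1, 0, 0.065, 0, 60, 3.5, -29, 1, 0, 0.1, 0, 92, 5, -44, 1, 0, 0.13, 0, 122, 7, -59, 1, 0, 0.165, 0, 152, 9, -73, 0, 0, 0.2, 0, 182, 11, -88, -1, 0, 0.23, 0, 212, 12, -102, -1, 0, 0.262, 0, 242, 14, -117, -1],
)

```text
t: 14.5
eef_pos: [0.4951, 0.0787, 0.2703]
tool_rot: [-0.654, 0.746, 0.085, 0.098]
force: [-0.1, -0.8, 0.1]
opening: 0.0192
grasp_force: 0.0
```

```bash
python3 - <<'E'
from h import *
delta([.446,-.183,.25],RD)
E
```

```text
ROW rot [-0.0018  0.2606 -0.0001] mm [262.13  14.29 -48.94]
```

drive_tool(
  deltas=[0, 0.035, 0, 34, 2, -6, -1, 0, 0.07, 0, 68, 4, -13, -1, 0, 0.105, 0, 102, 5.5, -19, -1, 0, 0.14, 0, 136, 7, -25, -1, 0, 0.175, 0, 170, 9, -32, -1, 0, 0.21, 0, 204, 11, -38, -1, 0, 0.245, 0, 238, 13, -44, -1, 0, 0.261, 0, 262, 14, -49, -1],
)

```text
t: 15.17
eef_pos: [0.4457, -0.1832, 0.2494]
tool_rot: [-0.659, 0.752, -0.0, -0.0]
force: [0.7, -0.2, -0.2]
opening: 0.0725
grasp_force: 0.0
```

drive_tool(
  deltas=[0, 0, 0, 0, 0, 0, -1, 0, 0, 0, 0, 0, 0, -1, 0, 0, 0, 0, 0, 0, -1, 0, 0, 0, 0, 0, 0, -1, 0, 0, 0, 0, 0, 0, -1, 0, 0, 0, 0, 0, 0, -1, 0, 0, 0, 0, 0, 0, -1, 0, 0, 0, 0, 0, 0, -1],
)

```text
t: 15.83
eef_pos: [0.447, -0.1808, 0.2499]
tool_rot: [-0.659, 0.752, -0.0, 0.001]
force: [0.3, 0.5, -1.2]
opening: 0.0874
grasp_force: 0.0
```

```bash
python3 - <<'E'
from h import *
st(); im=snap('wrist','w7'); w=cal('w7'); print(ray(w,280,210)[0])
hsv=cv2.cvtColor(im,cv2.COLOR_BGR2HSV)
e=np.array(proj(w,[.435,-.259,.085])); print('expect',e)
x0,y0=(e-60).astype(int); y0=max(y0,0); sub=hsv[y0:y0+120,x0:x0+120]
m=(sub[...,1]<60).astype(np.uint8)
N,l,s,c=cv2.connectedComponentsWithStats(m)
for i in range(1,N):
    if s[i,4]>60:
        a=c[i]+[x0,y0]; print('blob',s[i],a,'at .085',onz(w,*a,.085))
print((cv2.resize(sub[...,1],(40,40),interpolation=cv2.INTER_AREA)//26).astype(str).tolist().__len__())
for r in cv2.resize(sub[...,1],(40,40),interpolation=cv2.INTER_AREA)//26: print(''.join(map(str,r)))
E
```

```text
t 15.83 [ 0.447  -0.1808  0.2499] F [ 0.2589  0.5451 -1.196 ] op 0.08737384997324237 0.0
[ 0.4358 -0.2569  0.4114]
expect [281.8452 114.5078]
blob [  0   0  17  77 889] [229.3633  82.4274] at .085 [ 0.4811 -0.2948  0.085 ]
blob [101   0  19  63 902] [332.5909  84.3182] at .085 [ 0.3831 -0.2801  0.085 ]
blob [ 41  48  33  34 910] [278.1011 118.5538] at .085 [ 0.4392 -0.2557  0.085 ]
blob [  0  50  13  70 471] [224.758  148.8769] at .085 [ 0.4968 -0.2335  0.085 ]
blob [ 50  82  70  38 839] [312.6138 156.1287] at .085 [ 0.4091 -0.2146  0.085 ]
blob [ 13  94  36  26 299] [247.3545 160.4916] at .085 [ 0.4759 -0.2189  0.085 ]
40
1111113333334433344444443333333333331111
1111113333334333344444443333333333321111
1111113333334333334323443333333333321111
1111113333334333333322333333333333321111
1111113333334333333344333333333333321111
1111123333334333333333333333333333321111
1111123333334333333333333333333333311111
1111123333334333333444333333333333311111
1111123333344434333444333333333333311111
1111123444444444443444333333333333311111
1111124444444444444444333333333333211111
111113444444444444
[... 470 characters left out ...]
222
1222244443444400000000002444443342222222
1222244443444410000000003444444442222222
1222244443444440000000024444444442222222
1122244443444443100000244444444442222222
1122244443444444432224444444444432222222
1122244443444444444444444444444432222222
1122244443444444444444444444444432222222
1122244444444444444444444444444322222222
1122233333444444444444444444444322222222
1113222222222222333333444444444322222222
1113222222222222222222222222333322222222
1112222222222222222222222222222222222222
1112222222222222222222222222222222222222
1112222222222222222222222212222222222222
1112222222222222222222222222222222222222
1111322222222222222222222222222222222222
1111322222222222222222222222222222222222
```

```bash
python3 - <<'E'
from h import *
delta([.439,-.2555,.091],RD)
E
```

```text
ROW rot [-0.0017  0.0009  0.0006] mm [ 75.14  -1.56 158.77]
```

drive_tool(
  deltas=[0, 0, 0, 20, 0, 10, -1, 0, 0, 0, 45, -1, 30, -1, 0, 0, 0, 70, -1.5, 50, -1, 0, 0, 0, 75, -1.5, 70, -1, 0, 0, 0, 75, -1.5, 90, -1, 0, 0, 0, 75, -1.5, 115, -1, 0, 0, 0, 75, -1.5, 140, -1, 0, 0, 0, 75, -1.5, 158, -1],
)

```text
t: 16.55
eef_pos: [0.4379, -0.2554, 0.0898]
tool_rot: [-0.659, 0.752, 0.001, 0.0]
force: [-0.9, 0.4, -1.2]
opening: 0.0869
grasp_force: 0.0
```

drive_tool(
  deltas=[0, 0, 0, 0, 0, 0, -1, 0, 0, 0, 0, 0, 0, -0.5, 0, 0, 0, 0, 0, 0, 0, 0, 0, 0, 0, 0, 0, 1, 0, 0, 0, 0, 0, 0, 1, 0, 0, 0, 0, 0, 0, 1, 0, 0, 0, 0, 0, 0, 1, 0, 0, 0, 0, 0, 0, 1],
  newtons=35,
)

```text
t: 17.22
eef_pos: [0.439, -0.2557, 0.0922]
tool_rot: [-0.659, 0.752, -0.001, 0.001]
force: [0.7, -0.6, -0.4]
opening: 0.0482
grasp_force: 0.0
```

```bash
python3 -c "
from h import *
st()"
```

```text
t 17.22 [ 0.439  -0.2557  0.0922] F [ 0.6724 -0.5978 -0.3604] op 0.04820041301035937 0.0
```

drive_tool(
  deltas=[0, 0, 0, 0, 0, 0, 1, 0, 0, 0, 0, 0, 0, 1, 0, 0, 0, 0, 0, 0, 1, 0, 0, 0, 0, 0, 0, 1, 0, 0, 0, 0, 0, 0, 1, 0, 0, 0, 0, 0, 0, 1, 0, 0, 0, 0, 0, 0, 1, 0, 0, 0, 0, 0, 0, 1],
)

```text
t: 17.88
eef_pos: [0.4391, -0.2557, 0.0918]
tool_rot: [-0.659, 0.752, -0.001, 0.001]
force: [1.6, -0.5, 0.3]
opening: 0.0269
grasp_force: 35.0
```

```bash
python3 -c "
from h import *
st()"
```

```text
t 17.88 [ 0.4391 -0.2557  0.0918] F [ 1.6107 -0.4971  0.3488] op 0.02687931154387254 35.000396934337914
```

drive_tool(
  deltas=[0, 0, 0, 0, 0, -8, 1, 0, 0, 0, 0, 0, -25, 1, 0, 0, 0, 0, 0, -45, 1, 0, 0, 0, 0, 0, -70, 1, 0, 0, 0, 0, 0, -95, 1, 0, 0, 0, 0, 0, -120, 1, 0, 0, 0, 0, 0, -145, 1, 0, 0, 0, 0, 0, -165, 1],
)

```text
t: 18.55
eef_pos: [0.4377, -0.2555, 0.2586]
tool_rot: [-0.659, 0.752, -0.0, 0.001]
force: [0.4, 0.6, -1.8]
opening: 0.0274
grasp_force: 35.0
```

```bash
python3 - <<'E'
from h import *
st(); delta(H+.0462*u+.125*n,RT)
E
```

```text
t 18.55 [ 0.4377 -0.2555  0.2586] F [ 0.382   0.6034 -1.8078] op 0.02736661708473853 34.99990222044289
ROW rot [-0.0014 -0.5225  0.0002] mm [-468.97  -28.      9.31]
```

drive_tool(
  deltas=[0, 0, 0, -15, -1, 0, 1, 0, -0.02, 0, -40, -2.5, 0, 1, 0, -0.05, 0, -70, -4, 0, 1, 0, -0.09, 0, -100, -6, 0, 1, 0, -0.13, 0, -132, -8, 0, 1, 0, -0.17, 0, -164, -10, 0, 1, 0, -0.21, 0, -196, -12, 0, 1, 0, -0.25, 0, -228, -14, 0, 1],
)

```text
t: 19.22
eef_pos: [0.4812, -0.0299, 0.2568]
tool_rot: [-0.654, 0.746, 0.083, 0.095]
force: [-0.3, -1.6, -3.3]
opening: 0.0273
grasp_force: 35.0
```

```bash
python3 - <<'E'
from h import *
st(); delta(H+.0462*u+.125*n,RT)
E
```

```text
t 19.22 [ 0.4812 -0.0299  0.2568] F [-0.3082 -1.6471 -3.2947] op 0.027272327874871702 34.9993076082319
ROW rot [ 0.0009 -0.2708 -0.0001] mm [-230.27  -14.62   66.62]
```

drive_tool(
  deltas=[0, -0.037, 0, -32, -2, 9, 1, 0, -0.074, 0, -64, -4, 18, 1, 0, -0.11, 0, -96, -6, 27, 1, 0, -0.15, 0, -128, -8, 36, 1, 0, -0.19, 0, -160, -10, 45, 1, 0, -0.22, 0, -190, -12, 54, 1, 0, -0.25, 0, -213, -13.5, 60, 1, 0, -0.268, 0, -229, -14.5, 66, 1],
)

```text
t: 19.88
eef_pos: [0.527, 0.2043, 0.2494]
tool_rot: [-0.638, 0.726, 0.17, 0.193]
force: [0.7, -0.9, -2.5]
opening: 0.0274
grasp_force: 35.0
```

drive_tool(
  deltas=[0, 0, 0, 0, 0, 0, 1, 0, 0, 0, 0, 0, 0, 1, 0, 0, 0, 0, 0, 0, 1, 0, 0, 0, 0, 0, 0, 1, 0, 0, 0, 0, 0, 0, 1, 0, 0, 0, 0, 0, 0, 1, 0, 0, 0, 0, 0, 0, 1, 0, 0, 0, 0, 0, 0, 1],
)

```text
t: 20.55
eef_pos: [0.5279, 0.2024, 0.25]
tool_rot: [-0.637, 0.727, 0.168, 0.194]
force: [0.3, -0.7, -3.5]
opening: 0.0274
grasp_force: 35.0
```

```bash
python3 - <<'E'
from h import *
rel(); delta(H+.0462*u+.125*n,RT)
im=snap('wrist','w8'); w=cal('w8')
print('hole',proj(w,H+.0462*u),'nose',proj(w,read_state()['eef_pos']-.0858*n))
im2=snap('scene','sc8'); c=cal('sc8'); p=proj(c,H+.05*u+.02*n).astype(int); print(p)
a=cv2.resize(im[0:300,140:420],None,fx=1.43,fy=1.43); b=cv2.resize(im2[p[1]-50:p[1]+50,p[0]-46:p[0]+47],(399,429),interpolation=cv2.INTER_CUBIC)
cv2.imwrite('pics/m8.png',np.hstack([a[:429,:400],b]))
E
```

```text
TCP rel H (u,y,n) mm [ 43.5573  -1.2996 126.7203] F uyn -2.332640763306229 -0.3636149376266049 -2.743801962857005 t 20.55
ROW rot [-0.0018 -0.0047  0.0005] mm [-2.65  1.3   1.71]
hole [281.3344 206.1154] nose [279.7801 216.2823]
[230 199]
```

View pics/m8.png

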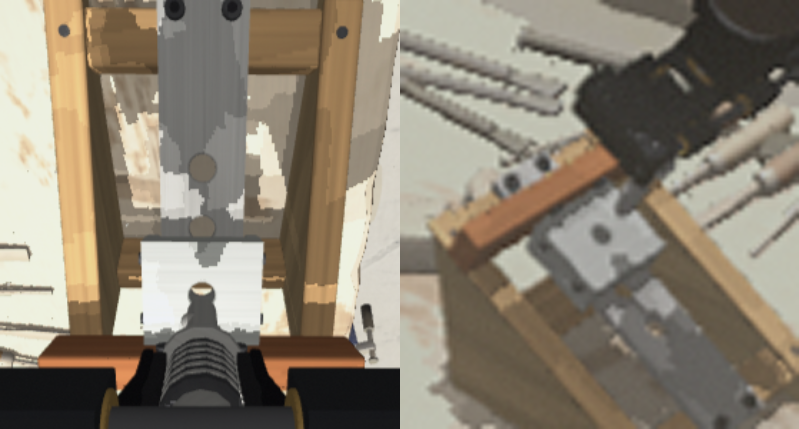

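The wrist part of the picture shows the saddle hole at image (282,205.6), within 0.5 px of my prediction. The pin's nose is held straight at about (280.6,213). Aligning and lowering.

drive_tool(
  deltas=[-0.002, -0.005, 0, -2.3, 1.3, 0, 1, -0.002, -0.005, 0, -2.3, 1.3, 5, 1, -0.002, -0.005, 0, -2.3, 1.3, 15, 1, -0.002, -0.005, 0, -2.3, 1.3, 25, 1, -0.002, -0.005, 0, -2.3, 1.3, 32, 1, -0.002, -0.005, 0, -2.3, 1.3, 35, 1, -0.002, -0.005, 0, -2.3, 1.3, 35, 1, -0.002, -0.005, 0, -2.3, 1.3, 35, 1],
)

```text
t: 21.32
eef_pos: [0.5292, 0.2222, 0.2203]
tool_rot: [-0.637, 0.726, 0.171, 0.194]
force: [-0.6, -0.8, -2.9]
opening: 0.0271
grasp_force: 35.0
```

```bash
python3 - <<'E'
from h import *
rel(); delta(H+.0458*u+.08*n,RT)
E
```

```text
TCP rel H (u,y,n) mm [45.8293  0.0144 91.0468] F uyn -2.1504043810649565 0.4998671822806605 -2.063221649206116 t 21.3167
ROW rot [ 0.0011 -0.0002  0.001 ] mm [ 0.03 -0.03 11.05]
```

drive_tool(
  deltas=[0, 0, 0, 0, 0, 2, 1, 0, 0, 0, 0, 0, 4, 1, 0, 0, 0, 0, 0, 6, 1, 0, 0, 0, 0, 0, 8, 1, 0, 0, 0, 0, 0, 10, 1, 0, 0, 0, 0, 0, 12, 1, 0, 0, 0, 0, 0, 14, 1, 0, 0, 0, 0, 0, 16, 1],
)

```text
t: 21.98
eef_pos: [0.5308, 0.2301, 0.2069]
tool_rot: [-0.637, 0.726, 0.17, 0.195]
force: [1.5, -0.9, -2.4]
opening: 0.0272
grasp_force: 35.0
```

```bash
python3 - <<'E'
from h import *
rel(); print(read_state()['moment'])
E
```

```text
TCP rel H (u,y,n) mm [46.0686 -0.5183 75.4962] F uyn -1.7832759877144961 -1.6345679167596483 -1.7018409685984188 t 21.9833
[-1.4415 -0.2474 -0.2331]
```

drive_tool(
  deltas=[0, 0, 0, 0, 0, 2, 1, 0, 0, 0, 0, 0, 4, 1, 0, 0, 0, 0, 0, 6, 1, 0, 0, 0, 0, 0, 8, 1, 0, 0, 0, 0, 0, 10, 1, 0, 0, 0, 0, 0, 12, 1, 0, 0, 0, 0, 0, 14, 1, 0, 0, 0, 0, 0, 15, 1],
)

```text
t: 22.65
eef_pos: [0.5317, 0.2375, 0.1938]
tool_rot: [-0.637, 0.726, 0.17, 0.195]
force: [2.9, -0.5, -1.3]
opening: 0.0272
grasp_force: 35.0
```

```bash
python3 - <<'E'
from h import *
rel(); print(read_state()['moment'])
E
```

```text
TCP rel H (u,y,n) mm [46.0143 -0.4083 60.3275] F uyn -0.7216686513189924 -2.9606104739143677 -1.0634437338787681 t 22.65
[-1.5415 -0.7245 -0.5338]
```

drive_tool(
  deltas=[0, 0, 0, 0, -0.8, 0, 1, 0, 0, 0, 0, -0.8, 1, 1, 0, 0, 0, 0, -0.8, 2, 1, 0, 0, 0, 0, -0.8, 3, 1, 0, 0, 0, 0, -0.8, 4, 1, 0, 0, 0, 0, -0.8, 4, 1, 0, 0, 0, 0, -0.8, 4, 1, 0, 0, 0, 0, -0.8, 4, 1],
)

```text
t: 23.32
eef_pos: [0.5324, 0.2381, 0.1932]
tool_rot: [-0.638, 0.725, 0.17, 0.195]
force: [-2.8, -8.7, 11.9]
opening: 0.0271
grasp_force: 35.0
```

```bash
python3 - <<'E'
from h import *
rel(); print(read_state()['moment'])
E
```

```text
TCP rel H (u,y,n) mm [46.2873 -1.018  59.5836] F uyn -1.8648467283783168 1.6639204546650628 14.790891815875598 t 23.3167
[-1.5506  0.724   0.3148]
```

drive_tool(
  deltas=[0, 0, 0, 0, 0.2, -1, 1, 0, 0, 0, 0, 0.2, -1.8, 1, 0, 0, 0, 0, 0.2, -1.8, 1, 0, 0, 0, 0, 0.2, -1.8, 0.35, 0, 0, 0, 0, 0.2, -1.8, 0.3, 0, 0, 0, 0, 0.2, -1.8, 0.2, 0, 0, 0, 0, 0.2, -1.8, 0, 0, 0, 0, 0, 0.2, -1.8, -0.2],
)

```text
t: 23.98
eef_pos: [0.5314, 0.2388, 0.1912]
tool_rot: [-0.637, 0.726, 0.171, 0.194]
force: [0.1, 0.1, -0.1]
opening: 0.0412
grasp_force: 0.0
```

drive_tool(
  deltas=[0, 0, 0, 0, 0, 0, -1, 0, 0, 0, 0, 0, 0, -1, 0, 0, 0, 0, 0, 0, -1, 0, 0, 0, 0, 0, 0, -1, 0, 0, 0, 0, 0, 0, -1, 0, 0, 0, 0, 0, 0, -1, 0, 0, 0, 0, 0, 0, -1, 0, 0, 0, 0, 0, 0, -1],
)

```text
t: 24.65
eef_pos: [0.5319, 0.2384, 0.1919]
tool_rot: [-0.637, 0.726, 0.171, 0.195]
force: [-0.3, 0.3, -0.4]
opening: 0.0857
grasp_force: 0.0
```

drive_tool(
  deltas=[0, 0, 0, 0, 0, -8, -1, 0, 0, 0, 0, 0, -20, -1, 0, 0, 0, 0, 0, -35, -1, 0, 0, 0, 0, 0, -50, -1, 0, 0, 0, 0, 0, -65, -1, 0, 0, 0, 0, 0, -80, -1, 0, 0, 0, 0, 0, -95, -1, 0, 0, 0, 0, 0, -100, -1],
)

```text
t: 25.32
eef_pos: [0.5264, 0.1876, 0.2822]
tool_rot: [-0.637, 0.726, 0.169, 0.197]
force: [-1.2, 0.3, 1.5]
opening: 0.0865
grasp_force: 0.0
```

```bash
python3 - <<'E'
from h import *
rel(); im=snap('wrist','w9'); w=cal('w9')
Hn=H+.046*u-.0007*y+.0015*n
for a in (0,3,6):
    L=np.radians(a); ax=n*np.cos(L)-u*np.sin(L); print(a,'btn',proj(w,Hn+.102*ax),'shoulder',proj(w,Hn+.046*ax),'hole',proj(w,Hn))
g=cv2.cvtColor(im,cv2.COLOR_BGR2GRAY)
q=proj(w,Hn+.102*n).astype(int); sub=g[max(q[1]-90,0):q[1]+50,q[0]-60:q[0]+60]; print(q)
for r in cv2.resize(sub,(60,70),interpolation=cv2.INTER_AREA)//26: print(''.join(map(str,r)))
E
```

```text
TCP rel H (u,y,n) mm [ 46.7909  -1.7655 161.9842] F uyn 0.8625976101211693 1.268881704561021 1.1948294824058188 t 25.3167
0 btn [281.2766 225.7168] shoulder [281.4769 205.2263] hole [281.5927 193.381 ]
3 btn [281.3029 218.7205] shoulder [281.4869 202.6283] hole [281.5927 193.381 ]
6 btn [281.3306 211.5484] shoulder [281.4974 199.9906] hole [281.5927 193.381 ]
[281 225]
222344447877777666777776677673333333344444773333366667777622
222244446888887777777777677673333333344444773333356667777522
222244445755567545777777677643333333333444773333335554666422
222244444444444335777777677633333333333333663333333333333322
222244444444444434667777666433333333333333663333333333333222
222245555555555544336544433333333333333333444433444334333222
222235555555555454333333333333333333333333334444444444333222
222234544444444443333333333333333333333333333344443333333222
222225544444444333333333333333333333333333333333333333333222
222224444444444333333333333333333333333333333333333333333222
222224444444433333333333333333333333333333333333333333332222
222223333433322222222222222223333223333333332222333333332
[... 2841 characters left out ...]
55444444444444444444444444444
577777677777677767787233248888888883233268666666666666666665
888888888777777777886333348888888883322288777777777777777777
888888888888888888885322358888888883222388888887777788888887
888888888888888888888433378888888885323488888887777778878877
888888888888888888888755788888888888656888888888777777878877
888888888888888888888776888888888888888888888888888778888877
888888888888888888887776888888888888888888888888888878888887
888888888888888888877677888888888888888888888888888878888887
888888888888888888887676888888888888888888888888888888888887
888888888888888888887676888888888888888888888888888888888887
888888888888888888888776888888888888888888888888888888888886
```

The brightness map shows the button's disc at pixel (284.5,211), so the pin stands leaning 6° down the slope, as expected.

```bash
cat >> h.py <<'E'
Hn=H+.046*u-.0007*y+.0015*n
L=np.radians(6); AX=n*np.cos(L)-u*np.sin(L); BT=Hn+.102*AX+.0022*y
RL=np.stack([-(u*np.cos(L)+n*np.sin(L)),y,-AX],1)
def relp():
    s=read_state(); e=s['eef_pos']-BT; f=s['force']; print('above button(n,u,y)',1000*np.array([e@AX,e@u,e@y]),'F n,u,y',f@n,f@u,f@y)
E
python3 - <<'E'
from h import *
rel();delta(BT+.012*AX,RL)
E
```

```text
TCP rel H (u,y,n) mm [ 46.8367  -1.7337 161.7405] F uyn -0.42067157884006934 -0.8313868316583862 0.44859712708981 t 25.3667
ROW rot [-0.0046 -0.1027  0.0029] mm [12.84  3.49 46.82]
```

drive_tool(
  deltas=[0, -0.02, 0, 3, 1, 0, 1, 0, -0.04, 0, 6, 2, 0, 1, 0, -0.06, 0, 9, 3, 0, 1, 0, -0.08, 0, 12, 3, 0, 1, -0.004, -0.102, 0.002, 13, 3.5, 0, 1, -0.004, -0.102, 0.002, 13, 3.5, 0, 1, -0.004, -0.102, 0.002, 13, 3.5, 5, 1, -0.004, -0.102, 0.002, 13, 3.5, 12, 1],
)

```text
t: 26.03
eef_pos: [0.5216, 0.1843, 0.2618]
tool_rot: [-0.627, 0.715, 0.204, 0.23]
force: [0.8, 0.1, 0.4]
opening: 0.0415
grasp_force: 0.0
```

drive_tool(
  deltas=[0, 0, 0, 0, 0, 5, 1, 0, 0, 0, 0, 0, 10, 1, 0, 0, 0, 0, 0, 15, 1, 0, 0, 0, 0, 0, 20, 1, 0, 0, 0, 0, 0, 25, 1, 0, 0, 0, 0, 0, 30, 1, 0, 0, 0, 0, 0, 33, 1, 0, 0, 0, 0, 0, 33, 1],
)

```text
t: 26.7
eef_pos: [0.5234, 0.2036, 0.234]
tool_rot: [-0.627, 0.716, 0.205, 0.229]
force: [-0.6, -0.4, 0.1]
opening: 0.0007
grasp_force: 0.0
```

```bash
python3 - <<'E'
from h import *
st();relp();delta(BT+.003*AX,RL)
E
```

```text
t 26.7 [0.5234 0.2036 0.234 ] F [-0.5578 -0.386   0.112 ] op 0.0006579329349968397 0.0
above button(n,u,y) [9.5104 0.7428 1.8961] F n,u,y 0.3249096527356887 -0.33867147282834364 0.5024529597550571
ROW rot [ 0.0058 -0.0028 -0.002 ] mm [ 1.72 -1.94  6.5 ]
```

drive_tool(
  deltas=[0.005, 0, -0.002, 1, -1.9, 2, 1, 0.005, 0, -0.002, 1, -1.9, 4, 1, 0.005, 0, -0.002, 1, -1.9, 6, 1, 0.005, 0, -0.002, 1, -1.9, 8, 1, 0.005, 0, -0.002, 1, -1.9, 9.5, 1, 0.005, 0, -0.002, 1, -1.9, 11, 1, 0.005, 0, -0.002, 1, -1.9, 12, 1, 0.005, 0, -0.002, 1, -1.9, 13, 1],
)

```text
t: 27.37
eef_pos: [0.5269, 0.2096, 0.2244]
tool_rot: [-0.627, 0.715, 0.202, 0.232]
force: [0.3, -2.6, 4.3]
opening: 0.0004
grasp_force: 2.5
```

```bash
python3 - <<'E'
from h import *
st();relp()
E
```

```text
t 27.37 [0.5269 0.2096 0.2244] F [ 0.3406 -2.5999  4.3179] op 0.00042486645718551116 2.5234125601127744
above button(n,u,y) [-2.0025  1.4535 -0.8877] F n,u,y 5.005872831848162 -0.03454166853159979 -0.6783825033682935
```

drive_tool(
  deltas=[0, 0, 0, 0, 0, 1.5, 1, 0, 0, 0, 0, 0, 3, 1, 0, 0, 0, 0, 0, 4.5, 1, 0, 0, 0, 0, 0, 6, 1, 0, 0, 0, 0, 0, 7, 1, 0, 0, 0, 0, 0, 8, 1, 0, 0, 0, 0, 0, 9, 1, 0, 0, 0, 0, 0, 10, 1],
)

```text
t: 28.03
eef_pos: [0.5278, 0.216, 0.2162]
tool_rot: [-0.627, 0.715, 0.202, 0.233]
force: [0.6, -1.9, 5.9]
opening: 0.0004
grasp_force: 2.6
```

```bash
python3 - <<'E'
from h import *
st();relp()
E
```

```text
t 28.03 [0.5278 0.216  0.2162] F [ 0.6437 -1.8658  5.8846] op 0.00040119548070728856 2.609290801103562
above button(n,u,y) [-12.466    2.9921  -0.8495] F n,u,y 5.978918006602091 1.4134918988593828 -0.8826226482691286
```

```bash
python3 - <<'E'
from h import *
e=read_state()['eef_pos']-Hn; print(e@u*1e3,e@y*1e3,e@n*1e3)
delta(Hn+.078*n,RT)
E
```

```text
-7.6698485960818505 1.350535799032139 89.22101941380795
ROW rot [-0.002   0.1033  0.0011] mm [-6.47 -1.34 11.95]
```

drive_tool(
  deltas=[0, 0.015, 0, -0.8, -0.2, 1.5, 1, 0, 0.03, 0, -1.6, -0.4, 3, 1, 0, 0.045, 0, -2.4, -0.6, 4.5, 1, 0, 0.06, 0, -3.2, -0.8, 6, 1, 0, 0.075, 0, -4, -1, 7.5, 1, -0.001, 0.09, 0, -4.8, -1.2, 9, 1, -0.002, 0.1, 0.001, -5.6, -1.3, 10.5, 1, -0.002, 0.103, 0.001, -6.4, -1.3, 12, 1],
)

```text
t: 28.7
eef_pos: [0.5296, 0.228, 0.2091]
tool_rot: [-0.637, 0.726, 0.171, 0.193]
force: [-0.3, -1.2, 0.3]
opening: 0.0004
grasp_force: 0.3
```

```bash
python3 - <<'E'
from h import *
e=read_state()['eef_pos']-Hn; print(e@u*1e3,e@y*1e3,e@n*1e3); rel()
delta(Hn+.049*n,RT)
E
```

```text
-0.7344096586552538 1.0597160872761169 76.92727687903046
TCP rel H (u,y,n) mm [45.2656  0.3597 78.4273] F uyn -0.874102674133652 0.12000285464555678 0.8449559670143174 t 28.7
ROW rot [ 0.0029 -0.0021 -0.0001] mm [-0.79 -1.14 27.92]
```

drive_tool(
  deltas=[0.002, -0.002, 0, -0.7, -1, 1, 1, 0.002, -0.002, 0, -0.7, -1, 2, 1, 0.002, -0.002, 0, -0.7, -1, 3, 1, 0.002, -0.002, 0, -0.7, -1, 4, 1, 0.002, -0.002, 0, -0.7, -1, 5, 1, 0.002, -0.002, 0, -0.7, -1, 6, 1, 0.002, -0.002, 0, -0.7, -1, 7, 1, 0.002, -0.002, 0, -0.7, -1, 8, 1],
)

```text
t: 29.37
eef_pos: [0.5317, 0.232, 0.2031]
tool_rot: [-0.636, 0.726, 0.171, 0.195]
force: [-0.0, -0.6, 0.8]
opening: 0.0006
grasp_force: 0.4
```

```bash
python3 - <<'E'
from h import *
e=read_state()['eef_pos']-Hn; print(e@u*1e3,e@y*1e3,e@n*1e3); rel()
E
```

```text
-0.08994786400572455 -0.4466101424880039 69.64473745771915
TCP rel H (u,y,n) mm [45.9101 -1.1466 71.1447] F uyn -0.12980187910400148 -0.053908898149037626 0.9478399861205526 t 29.3667
```

```bash
python3 - <<'E'
from h import *
im=snap('wrist','w10'); w=cal('w10')
for a in (0,.01,.02,.028,.046): print(a,'shoulder',proj(w,Hn+a*n),'btn',proj(w,Hn+(a+.056)*n))
print('tip',proj(w,read_state()['eef_pos']))
g=cv2.cvtColor(im,cv2.COLOR_BGR2GRAY)
sub=g[100:300,200:360]
for r in cv2.resize(sub,(80,66),interpolation=cv2.INTER_AREA)//26: print(''.join(map(str,r)))
E
```

```text
0 shoulder [280.1641 222.0388] btn [279.93   251.8885]
0.01 shoulder [280.1302 226.3632] btn [279.8735 259.0928]
0.02 shoulder [280.0933 231.0575] btn [279.8106 267.1077]
0.028 shoulder [280.0615 235.1124] btn [279.755  274.1996]
0.046 shoulder [279.981  245.3779] btn [279.6084 292.8906]
tip [279.3132 261.4045]
22245555555555788888775555544444444443333333444444444444444666666555555555444322
22235555688887788888765555554444444433444443334444444444444666666555555555444322
22225555588887788888775555555444444344444444433444444444444666666555555554444222
22224555578887788888875555555444443344444444443444444444444666666555555554443222
22224555558888777888875545555444443444444444443444444444444666665555555554443222
22223555557888878888886545555444443344444444433444444444444666665555555544443222
22222344445778888888886545554444444344444444434444444444444455555545444444442222
22222333335667777777776566676544444433444443344444444444444444457644444444432222
22222233333666666666667888887644444444333334444444444444444444468644444444432222
2222223333356676667766788888644444444444444444455555444444
[... 3858 characters left out ...]
0001210000001000000121000000000000000000000000000000
00000000000000000000000000000002210000002000000122000000000000000000000000000000
00000000000000000000000000000002210000003000000122000000000000000000000000000000
00000000000000000000000000000002210000002000000122000000000000000000000000000000
00000000000000000000000000000002211111111111111123000000000000000000000000000000
00000000000000000000000000000003211111111111111123100000000000000000000000000000
00000000000000000000000000000013211111111111111123100000000000000000000000000000
00000000000000000000000000000013211111111111111123100000000000000000000000000000
00000000000000000000000000000013211111111111111123100000000000000000000000000000
```

The map shows the pin upright in the hole, with its shoulder apparently down on the saddle and the button about 13 mm below the fingertips. I'll press once more to confirm it is seated.

drive_tool(
  deltas=[0, 0, 0, 0, 0, 2, 1, 0, 0, 0, 0, 0, 4, 1, 0, 0, 0, 0, 0, 6, 1, 0, 0, 0, 0, 0, 8, 1, 0, 0, 0, 0, 0, 10, 1, 0, 0, 0, 0, 0, 12, 1, 0, 0, 0, 0, 0, 14, 1, 0, 0, 0, 0, 0, 15, 1],
)

```text
t: 30.08
eef_pos: [0.5326, 0.2394, 0.1901]
tool_rot: [-0.637, 0.726, 0.171, 0.195]
force: [-1.3, -1.2, 4.0]
opening: 0.0003
grasp_force: 2.1
```

```bash
python3 - <<'E'
from h import *
e=read_state()['eef_pos']-Hn; print(e@u*1e3,e@y*1e3,e@n*1e3); rel()
E
```

```text
-0.10635984460160425 -0.3529017166019471 54.68749692647719
TCP rel H (u,y,n) mm [45.8936 -1.0529 56.1875] F uyn 0.8269047102356675 1.1177568829945927 4.19402201553974 t 30.0833
```

drive_tool(
  deltas=[0, 0, 0, 0, 0, 1, 1, 0, 0, 0, 0, 0, 2, 1, 0, 0, 0, 0, 0, 3, 1, 0, 0, 0, 0, 0, 4, 1, 0, 0, 0, 0, 0, 5, 1, 0, 0, 0, 0, 0, 6, 1, 0, 0, 0, 0, 0, 7, 1, 0, 0, 0, 0, 0, 8, 1],
)

```text
t: 30.75
eef_pos: [0.5333, 0.2417, 0.1863]
tool_rot: [-0.638, 0.725, 0.17, 0.195]
force: [-9.6, -12.9, 23.5]
opening: 0.0003
grasp_force: 13.3
```

```bash
python3 - <<'E'
from h import *
e=read_state()['eef_pos']-Hn; print(e@u*1e3,e@y*1e3,e@n*1e3); rel()
E
```

```text
0.0733018846577893 -0.7295129464196319 50.208139471368845
TCP rel H (u,y,n) mm [46.0733 -1.4295 51.7081] F uyn -0.4576316521737418 7.786113593852509 27.388291797955784 t 30.75
```

27 N at full button travel with no further sliding means the shoulder is down. Retreating.

drive_tool(
  deltas=[0, 0, 0, 0, 0, -4, 1, 0, 0, 0, 0, 0, -8, 1, 0, 0, 0, 0, 0, -14, 1, 0, 0, 0, 0, 0, -25, 1, 0, 0, 0, 0, 0, -45, 1, 0, 0, 0, 0, 0, -65, 1, 0, 0, 0, 0, 0, -85, 1, 0, 0, 0, 0, 0, -110, 1],
)

```text
t: 31.42
eef_pos: [0.5253, 0.1884, 0.2781]
tool_rot: [-0.636, 0.727, 0.171, 0.194]
force: [-0.3, 0.2, 0.2]
opening: 0.0003
grasp_force: 0.0
```

drive_tool(
  deltas=[0, 0, 0, 0, 0, 0, 1, 0, 0, 0, 0, 0, 0, 1, 0, 0, 0, 0, 0, 0, 1, 0, 0, 0, 0, 0, 0, 1, 0, 0, 0, 0, 0, 0, 1, 0, 0, 0, 0, 0, 0, 1, 0, 0, 0, 0, 0, 0, 1, 0, 0, 0, 0, 0, 0, 1],
)

```text
t: 32.08
eef_pos: [0.5258, 0.1889, 0.2779]
tool_rot: [-0.636, 0.726, 0.171, 0.195]
force: [0.3, -0.1, 0.0]
opening: 0.0007
grasp_force: 0.0
```

```bash
python3 - <<'E'
from h import *
rel(); im=snap('wrist','w11'); w=cal('w11')
for a in (0,.028): print(a,'shoulder',proj(w,Hn+(a+.005)*n),'btn in/out',proj(w,Hn+(a+.049)*n),proj(w,Hn+(a+.056)*n))
g=cv2.cvtColor(im,cv2.COLOR_BGR2GRAY); c=proj(w,Hn+.03*n).astype(int)
sub=g[c[1]-45:c[1]+45,c[0]-45:c[0]+45]; print(c-45)
for r in cv2.resize(sub,(45,45),interpolation=cv2.INTER_AREA)//26: print(''.join(map(str,r)))
f=lambda a,b:(120+a/2.1,b/2.1)
E
```

```text
TCP rel H (u,y,n) mm [ 45.6758  -0.9439 157.698 ] F uyn -0.023914016184901337 -0.30333180935074316 0.06593840378088472 t 32.0833
0 shoulder [280.0318 196.706 ] btn in/out [279.9331 208.7715] [279.9146 211.0354]
0.028 shoulder [279.9723 203.9843] btn in/out [279.8532 218.549 ] [279.8304 221.3272]
[234 158]
444443333333333333333333333333333333333333444
333355555555555444444333333333455555444444433
333488888888888777777444444445688888888888733
333488888888888877775444444445588888888888833
333388999888888877754444444445578888888888733
333399999888888877644444444444558888888888723
333399998888888877444444444444558888888888723
333399998888888877644444444444558888888888633
333399999888888887544444444444558888888888633
333399998888888886444444444444558888888888733
333389998888888886444333334444558888888888633
333389998888888876333444443344568888888888633
444489999988888884444333344334568888888888633
443389999998888844442332233343478888888888643
555689999999888844332222232233478888888888755
333379999999888663232332233233468888888888633
333379999999888762231211122234668899899888533
44448999999
[... 576 characters left out ...]
5678888999
999987559755555777758999987458777544457765988
888774455444444554444567644445444444444445888
222234444444444444444444444444444444444443333
121224444433344444444444444444444333444443222
111123333111113333333333333333332111123333111
222222221122211222222222222222221112112222222
222222221222211222222222222222221113212222222
222222222222222222222222222222222222222222222
333333333333333333333333333333333333333333333
555555555555555555555555555555555555555555555
555566666666666666555555555555555555555555555
555555555555555555555555555555555555555555555
666666666666666655555555555554455555555555555
666666666666666211255555555521125555555555555
666666666666666100011213211110005555555555555
```

```bash
python3 -c "
from h import *
print(order.close_job())"
```

```text
the job is handed in; nothing more can be done
None
```

I handed the job in at about 32 s. The ledge is on the scribed line (within about 0.2 mm), the pin is through both holes with its shoulder down on the saddle, and the button has been released. I confirmed the seating by push force and the wrist camera, but could not see the balls under the spine directly.

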